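# Isolate the bench supply and pin it locked

## Task

Isolate the bench: press the sprung selector knob on the grey isolator box down, turn it clockwise past its catch until its slotted lug stands in the steel fork, and feel for the notch there where it springs fully back up. Then take the headed steel pin from its parking block, push it down through the fork and the lug until its flange sits flush on the fork, and let go. Leave the other things on the bench where they are.

Things in the scene. Friction and masses are not known exactly. Their poses are not given: they have to be found in the camera images.
- isolator: Grey steel box fixed on the desk, 200 (x) x 180 (y) x 60 mm high; origin at the centre of its underside, z up, x away from the robot at yaw 0. Knob axis at x = -30 mm, y = 0. Steel fork on its top, centred at x = +38 mm, y = 0: lower block 34 x 34 x 14 mm high, 20 mm gap, upper plate 34 x 34 x 6 mm, both with a vertical 13 mm hole; a post 8 mm thick joins them on the +x side.
- fork_top (a point): Centre of the hole's mouth in the top of the fork's upper plate, 100 mm above the desk. Axes as the isolator.
- knob_grip (a point): On the knob's axis where to grip, 113 mm above the desk when up. Black disc 60 mm across (top at 92 mm when up) carrying an upright wing 52 long x 16 thick x 30 mm high (top at 122 mm). Axes turn with the knob: x along the wing and towards the lug, y across the wing, z up.
- lug_slot (a point): Centre of the slot, at the upper face of the steel lug that sticks out from the knob's disc, 68 mm from the knob's axis. Lug 5 mm thick, ends 82 mm from the axis, 46 mm wide there; slot 14 mm (radial) x 33 mm (sideways). Axes as knob_grip.
- knob (a joint): Selector angle, rad, grows clockwise seen from above. 0 to about 0.7: turns freely; a catch stops it there unless pressed. From there on it stays trapped 5 mm down if let go. The lug points to isolator +x, in the fork, at 1.85. The locking notch, 0.1 wide, is centred somewhere from 1.74 to 1.96 (units differ: feel for it); let go there it springs up; turned past it, it stays trapped again.
- plunger (a joint): How far the knob is pressed down, m: 0 up, 0.008 at the bottom; takes about 5 N to start and 10 N at the bottom. It must be more than 5 mm down to pass the catch. Trapped (5 mm down) it can be turned without pressing, but rises in the notch only if the fingers do not hold it down.
- park: Aluminium parking block fixed on the desk, 70 x 70 x 45 mm high, with a vertical 13 mm hole in the middle in which the pin stands; origin at the centre of its underside.
- pin: Steel pin, standing upright: shank 9 mm across and 38 mm long with a tapered tip, flange 26 mm across and 4 mm thick above it, then a round grip 16 mm across and 34 mm high on top; 76 mm in all, about 70 g. Origin at the centre of the tip's end, z up along the pin.
- pin_seat (a point): Centre of the flange's underside, 38 mm above the pin's tip: lies on the fork's top when seated.
- pin_grip (a point): On the pin's axis, the place to grip it, 63 mm above its tip (21 mm above the flange's upper face).
- mug: Bystander: white mug 80 mm across, 95 mm high; origin under its centre.
- circuit_board: Bystander: small green circuit board 70 x 80 mm, up to 20 mm high; origin under its centre.
- meter: Bystander: grey hand-held meter 150 x 75 x 40 mm; origin under its centre.
Mind the look-alikes: they are no part of the job. Of the things shaped like the pin, the steel one is meant.

How it is judged:
By the outcome, as a careful person would: the job done as asked, in the order asked, and still so for the second after the job is handed in, with the robot touching nothing.
It also fails if it takes over 72 s, if anything falls off the work surface, if the arm or the gripper's body presses on something with over 40 N, if the wrist force passes 120 N, or if a joint passes its speed limit or range.

## Robot

A 6-joint arm with a two-finger parallel gripper is mounted at the origin on the work surface. World frame = base frame: x ahead of the robot, y to its left, z up, the work surface at z = 0. Lengths are in mm, angles in rad, forces in N, time in s.
With the tool pointing down it reaches from about 275 to 850 mm from the base axis. Payload 19 kg.
Tool frame: the origin (TCP) lies at the very end of the fingers, on their centre line; the grasp point (between the pads) lies 19 mm behind it; z points along the fingers, y is the line along which they close (so a half turn about z gives the same grasp; the last joint's range is limited). The gripper opens to 85 mm and grips with 20 to 120 N. Pads are 22 mm wide; open, the fingers measure 114 mm over their backs; the gripper's body (76 mm by 85 mm) begins 54 mm behind the grasp point. The pads swing forward as they close: fully open they stand 13 mm farther back than shut.
Start: joints at [-1.434, 0.15, 1.437, -0, 1.554, -0.134], TCP at [153.788, -554.018, 200.667] pointing down, gripper open.
Joint ranges: [-2.8, 2.8], [-0.68, 2.1], [0.12, 2.68], [-1.39, 4.53], [0.16, 2.79], [-2.81, 2.81]. Speed limits (rad/s): [1.89, 1.89, 2.22, 3.01, 3.01, 3.01].

## Interface

Orientations are given as [roll, pitch, yaw] about the fixed x, y, z axes, in that order (R = Rz(yaw) Ry(pitch) Rx(roll)).
In Python, from station import manip, read_camera, camera_model, models gives the robot as it stands.
- The arm moves only by the tool drive_tool, never from a script. Its argument "targets" is a list that holds one entry, the list of rows, each a list of 5 numbers: the closure, from 0 (fully open) to 1 (shut), then the shift along the world's x, y, z in cm, then the turn about the world's z in degrees. A call has exactly 10 rows; each row is the pose to reach, as a shift and turn from the pose commanded when the call began; what a row does not reach only later rows make up. A row lasts 1/8 s, in which the tool goes at most 62.5 mm and 10.7 degrees, less where a joint would pass 70% of its speed; a pose out of reach is approached as far as the arm can. A call with a gripper value outside its range is refused whole. The fingers move at their own pace and stop on an object; "grip_force" is the grip in N (left out, the last holds). Time passes only in rows, so rows that repeat a pose let the fingers close, or fill a call up. It gives the time, the measured TCP pose, the force, the opening and the grip force at its end, in the units of the state.
- manip.sense(): the state, without advancing time (a new reading comes with each control period).
- read_camera(name): name is "side" or "top"; returns the picture (420x560x3 uint8, blue, green, red); there is no depth.
- camera_model(name): a dict with "camera_matrix" (3x3 intrinsics, pixels), "distortion" ([k1, k2, p1, p2, k3] as OpenCV has them; the pictures are not rectified), "rvec" (rotation vector, rad) and "tvec" (3), from world to camera coordinates, as OpenCV has them. Camera axes: x right, y down, z forward; pixel columns grow to the right and rows downward; lengths in mm; the calibration is good to about 2 mm. A picture is of the moment at which its call begins. camera_model takes no time and is no camera call.
- manip.job_done(): hands the job in; it is judged then, once.
Trained networks look in the newest picture that a camera, given by its name, has taken for a name from the list of things; names that differ only in an ending like _2 or _b are one class to them, and where a whole thing is asked for, a point or a joint stands for the part that bears it (a point fixed in the world has none). Each returns a list of dicts, best first, with "conf" (0 to 1); they miss things now and then, are a little off and sometimes report something else, mostly with a low value. They report only what shows in the picture. A call takes as long as a camera call. They do not tell look-alikes from the thing itself.
- models.boxes_of(target, camera): "at" ([column, row] in pixels, amid what is visible of it).
- models.silhouettes(target, camera): "pixels" (420x560 bool, what is visible of it) and "at" ([column, row] in pixels, amid what is visible of it).
- models.landmark_of(target, camera): "at" ([column, row] in pixels: a listed point, or the origin of a listed thing).
The state is a dict: "time_s": time; "qpos": joint angles; "dq": joint speeds; "tau": joint torques, N m; "tcp_pos": TCP position; "tcp_rot": TCP orientation; "ft_force": force on the tool from outside, world axes, zero at the start; "torque": the same for the moment, N m; "gripper_width": finger opening in mm; "grasp_force": force on a finger pad.
Only numpy, scipy, OpenCV 4.12 (cv2) and the standard library are available. Lean on these libraries where they do the work, as an engineer would, in place of code of your own. Each camera call takes 0.05 s, during which the arm holds its last target. There are 200 camera calls.

## Working session

There is one attempt and no reset: what is moved stays moved. The work goes in short steps, Python scripts to look and compute and a tool call to move; the robot and the scene stay as the last step left them, time stands still between calls to the robot, and variables do not carry over. Pictures are saved under pics/ and viewed, at most 10 in all, crops included, and the job is handed in when it is done.

Besides the shell and the picture viewer there is one more tool, called after "Call:" as name(argument=value, ...), one argument or row to a line, values as JSON. drive_tool: Moves the arm, as the interface text tells. Its arguments: {"type":"object","properties":{"targets":{"type":"array"},"grip_force":{"type":"number"}},"required":["targets"]}

```bash
mkdir -p pics; cat > h.py <<'E'
import numpy as np, cv2
from station import manip, read_camera, camera_model, models
def ray(cam,px):
    m=camera_model(cam);K=np.array(m["camera_matrix"]);d=np.array(m["distortion"]).ravel()
    R=cv2.Rodrigues(np.array(m["rvec"]).ravel())[0];t=np.array(m["tvec"]).ravel()
    u=cv2.undistortPoints(np.array([[px]],float),K,d)[0,0]
    return -R.T@t, R.T@np.array([u[0],u[1],1.])
def atz(cam,px,z):
    c,v=ray(cam,px);return c+v*(z-c[2])/v[2]
def tri(p,q):
    c,v=ray("side",p);e,w=ray("top",q)
    s=np.linalg.lstsq(np.c_[v,-w],e-c,rcond=None)[0];a=c+v*s[0];b=e+w*s[1]
    return (a+b)/2,np.linalg.norm(a-b)
def proj(cam,P):
    m=camera_model(cam)
    return cv2.projectPoints(np.array(P,float).reshape(-1,3),np.array(m["rvec"],float),np.array(m["tvec"],float),np.array(m["camera_matrix"]),np.array(m["distortion"],float))[0][:,0]
E
python3 - <<'E'
from h import *
for c in("top","side"):
    cv2.imwrite(f"pics/{c}0.png",read_camera(c))
    print(c,ray(c,[280,210])[0].round())
    for n in "isolator fork_top knob_grip lug_slot park pin pin_grip pin_seat".split():
        r=models.landmark_of(n,c)
        print(n,[(np.round(o["at"]).tolist(),round(o["conf"],2)) for o in r[:4]])
E
```

```text
top [ 333.   -2. 1229.]
isolator [([335.0, 224.0], 0.82)]
fork_top [([344.0, 207.0], 0.68)]
knob_grip [([338.0, 226.0], 0.75)]
lug_slot [([318.0, 231.0], 0.92), ([139.0, 231.0], 0.68), ([414.0, 250.0], 0.18)]
park [([217.0, 225.0], 0.66)]
pin [([195.0, 202.0], 0.59), ([213.0, 247.0], 0.44), ([215.0, 225.0], 0.37)]
pin_grip [([191.0, 197.0], 0.6), ([203.0, 245.0], 0.44), ([213.0, 221.0], 0.41), ([216.0, 225.0], 0.35)]
pin_seat [([194.0, 197.0], 0.6), ([216.0, 220.0], 0.51), ([204.0, 249.0], 0.46), ([138.0, 235.0], 0.3)]
side [441. 744. 637.]
isolator [([306.0, 201.0], 0.66)]
fork_top [([293.0, 169.0], 0.88)]
knob_grip [([313.0, 166.0], 0.79)]
lug_slot [([313.0, 186.0], 0.65)]
park [([292.0, 298.0], 0.62), ([290.0, 277.0], 0.26)]
pin [([247.0, 322.0], 0.76), ([288.0, 300.0], 0.67), ([235.0, 235.0], 0.58), ([325.0, 311.0], 0.56)]
pin_grip [([329.0, 290.0], 0.8), ([245.0, 300.0], 0.68), ([294.0, 169.0], 0.67), ([291.0, 279.0], 0.65)]
pin_seat [([247.0, 310.0], 0.8), ([330.0, 297.0], 0.76), ([289.0, 285.0], 0.54)]
```

View pics/top0.png

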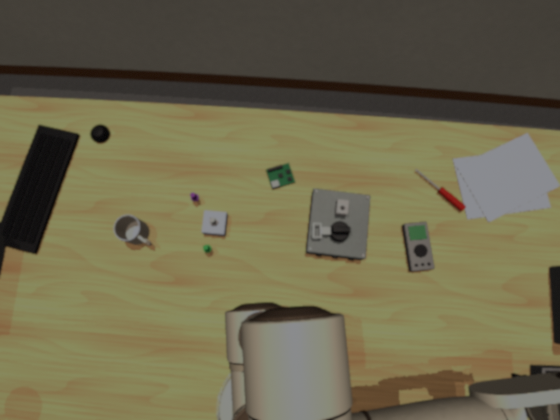

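View pics/side0.png

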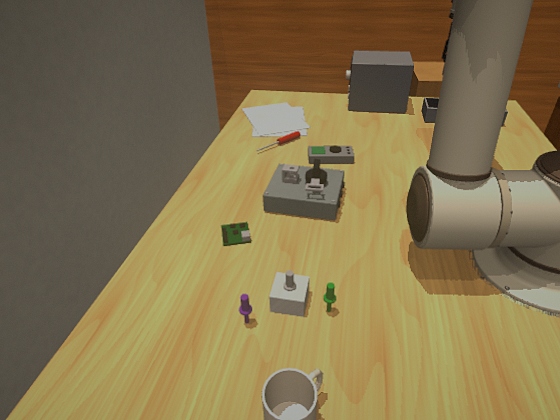

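```bash
python3 - <<'E'
from h import *
from scipy.optimize import least_squares
T=cv2.imread("pics/top0.png");S=cv2.imread("pics/side0.png")
f=lambda I,x,y,w,h:cv2.resize(I[y:y+h,x:x+w],(400,300),interpolation=cv2.INTER_CUBIC)
cv2.imwrite("pics/crop0.png",np.vstack([np.hstack([f(T,288,180,100,75+15),f(T,170,180,80,60+15)]),np.hstack([f(S,255,150,100,75),f(S,230,260,110,82)])]))
print("fork",tri([293,169],[344,207])); print("knob",tri([313,166],[338,226])); print("lug",tri([313,186],[318,231]))
print("pingrip",tri([291,279],[214,222]));print("park",atz("top",[215,223],45),atz("side",[291,279],76-38+45-13+0))
for n,c in(("isolator","top"),("isolator","side"),("park","top"),("park","side"),("pin","top"),("pin","side")):
    for r in models.silhouettes(n,c)[:4]:
        m=r["pixels"].astype(np.uint8);b=cv2.minAreaRect(np.argwhere(m)[:,::-1].astype(np.float32))
        print(n,c,round(r["conf"],2),np.round(r["at"],1),m.sum(),cv2.boxPoints(b).round(1).tolist())
E
```

```text
fork (array([ 595.29638305, -195.78379967,   94.04573255]), np.float64(6.879294921652651))
knob (array([ 534.91284535, -175.69468799,  119.01481859]), np.float64(1.3067397651022574))
lug (array([ 524.59784312, -121.68349309,   89.37313691]), np.float64(4.816581111578524))
pingrip (array([533.55506374, 192.0092612 ,  62.4993285 ]), np.float64(0.04489864100508179))
park [533.62353035 191.53435437  45.        ] [532.36450374 199.21648101  70.        ]
isolator top 0.75 [336.7 224.2] 3866 [[305.0, 254.10000610351562], [312.20001220703125, 187.39999389648438], [371.70001220703125, 193.8000030517578], [364.5, 260.6000061035156]]
isolator side 0.77 [304.6 194. ] 3718 [[260.79998779296875, 210.0], [268.6000061035156, 153.10000610351562], [346.79998779296875, 163.8000030517578], [338.8999938964844, 220.8000030517578]]
park top 0.65 [215.2 225.4] 509 [[201.10000610351562, 233.10000610351562], [204.10000610351562, 209.10000610351562], [228.5, 212.1999969482422], [225.5, 236.1999969482422]]
park side 0.71 [290.9 293.1] 1296 [[267.79998779296875, 311.3999938964844], [272.8999938964844, 271.0], [310.20001220703125, 275.6000061035156], [305.1000061035156, 316.0]]
pin top 0.5 [190.2 196.1] 66 [[190.0, 192.0], [198.0, 192.0], [198.0, 200.0], [190.0, 200.0]]
pin top 0.49 [206.7 246.7] 31 [[203.5, 247.5], [207.0, 244.0], [211.0, 248.0], [207.5, 251.5]]
pin top 0.44 [337.9 220.4] 3908 [[305.0, 254.1999969482422], [312.20001220703125, 187.0], [371.79998779296875, 193.39999389648438], [364.6000061035156, 260.6000061035156]]
pin side 0.74 [288.2 282.9] 158 [[284.0, 270.0], [294.0, 270.0], [294.0, 289.0], [284.0, 289.0]]
pin side 0.58 [245.  306.4] 256 [[239.0, 293.0], [252.0, 293.0], [252.0, 321.0], [239.0, 321.0]]
pin side 0.56 [326.6 297.5] 221 [[325.0, 283.0], [336.0, 283.0], [336.0, 310.0], [325.0, 310.0]]
```

View pics/crop0.png

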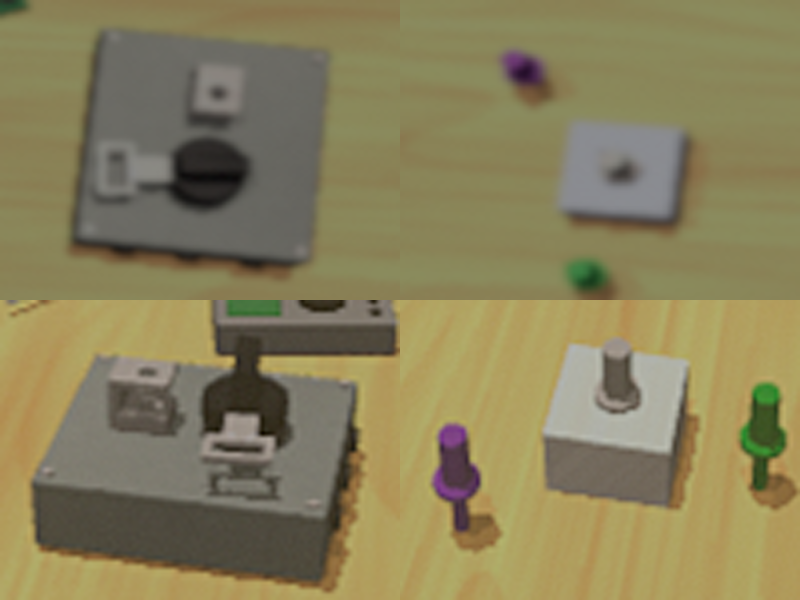

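```bash
python3 - <<'E'
from h import *
from scipy.optimize import least_squares
obj=np.array([[100,90,60],[100,-90,60],[-100,-90,60],[-100,90,60],[38,0,100]],float)
px={"top":[[314.2,189],[369.8,196.5],[364.8,258.6],[307.2,252],[342.7,207.9]],
    "side":[[279.2,164],None,None,None,[292.5,167.7]]}
# side: TL of picture is far(+x,-y); TR (-x,-y); BR (-x,+y); BL(+x,+y)
side_i=[1,2,3,0,4];side_p=[[279.2,164],[343.7,170.5],[337,205],[263.7,196.2],[292.5,167.7]]
def W(p,o):
    c,s=np.cos(p[2]),np.sin(p[2]);return np.c_[p[0]+c*o[:,0]-s*o[:,1],p[1]+s*o[:,0]+c*o[:,1],o[:,2]]
ft=lambda p:(proj("top",W(p,obj))-px["top"]).ravel()
fs=lambda p:(proj("side",W(p,obj[side_i]))-side_p).ravel()
p0=[555,-180,-.1]
for n,f in(("top",ft),("side",fs),("both",lambda p:np.r_[ft(p),fs(p)])):
    r=least_squares(f,p0,x_scale=[10,10,.1]);p=r.x;print(n,p.round(3),"res",r.fun.round(1));
    print(" knob axis",W(p,np.array([[-30,0,113.]])).round(1)," fork",W(p,obj[4:]).round(1))
print("wing top",atz("side",[317,160],122),"disc",atz("top",[340,231.6],100))
print("lug slot",[atz("top",[316.75,230.4],z).round(1) for z in(82,88)],[atz("side",[314.5,187],z).round(1) for z in(82,88)],tri([314.5,187],[316.75,230.4]))
print("pin top side",atz("side",[289.7,272.5],83),"top",atz("top",[170+218/5,180+162/4],76))
# park fit
po=np.array([[35,35,45],[35,-35,45],[-35,-35,45],[-35,35,45]],float)
tp=[[170+168/5,180+123/4],[170+287/5,180+130/4],[170+278/5,180+218/4],[170+160/5,180+210/4]]
sp=[[230+x*.275,260+y*.2733] for x,y in((548,137+0),(570,46),(688,62),(675,152))]; sp=[[230+(x-400)*.275,260+y*.2733] for x,y in((548,137),(570,46),(688,62),(675,152))]
gt=lambda p:(proj("top",W(p,po))-tp).ravel();gs=lambda p:(proj("side",W(p,po))-sp).ravel()
for n,f in(("top",gt),("side",gs)):
    r=least_squares(f,[533,192,-.1],x_scale=[10,10,.1]);print(n,r.x.round(3),r.fun.round(1))
print(manip.sense())
E
```

```text
top [ 5.54922e+02 -1.88176e+02 -6.30000e-02] res [-0.9 -0.8  1.1 -1.1  1.   1.1 -1.   0.1 -0.2  0.5]
 knob axis [[ 525.  -186.3  113. ]]  fork [[ 592.8 -190.6  100. ]]
side [ 5.54206e+02 -1.84211e+02 -4.80000e-02] res [-0.6 -0.4  1.1 -0.3  0.7 -0.4 -1.  -0.4 -0.1  0.9]
 knob axis [[ 524.2 -182.8  113. ]]  fork [[ 592.2 -186.1  100. ]]
both [ 5.54655e+02 -1.87195e+02 -5.70000e-02] res [-1.4 -0.6  0.6 -1.2  0.9  1.  -1.1  0.4 -0.6  0.6 -0.3 -0.9  1.3 -0.6
  0.2 -0.9 -1.1 -1.2 -0.1  0.3]
 knob axis [[ 524.7 -185.5  113. ]]  fork [[ 592.6 -189.3  100. ]]
wing top [ 526.84890071 -205.02051777  122.        ] disc [ 522.78215528 -185.07936261  100.        ]
lug slot [array([ 524.9, -118.6,   82. ]), array([ 523.9, -118. ,   88. ])] [array([ 523.7, -129.7,   82. ]), array([ 522.8, -120.2,   88. ])] (array([ 523.11481532, -117.81771849,   89.62617144]), np.float64(1.090531868187721))
pin top side [535.69494051 194.65782199  83.        ] top [535.69408279 191.4120308   76.        ]
top [5.35120e+02 1.92781e+02 4.00000e-03] [ 0.9 -0.  -0.5 -0.4 -0.6 -0.1  0.2  0.5]
side [5.33838e+02 1.96408e+02 1.50000e-02] [-0.3  0.2 -0.   0.1  0.4 -0.7 -0.   0.3]
{'time_s': 1.2, 'qpos': array([-1.43400609e+00,  1.50504648e-01,  1.43739190e+00, -7.56863362e-06,
        1.55379057e+00, -1.34015448e-01]), 'dq': array([ 1.59961606e-03, -9.94976091e-04,  1.06755588e-03,  1.47517133e-03,
        9.98790174e-05, -2.40883619e-04]), 'tau': array([ 1.47310649e-03, -7.12813067e+01, -5.71033931e+01, -1.16602805e-04,
        1.71130447e-03, -5.20250364e-05]), 'tcp_pos': array([ 153.78307204, -554.02600288,  200.66795153]), 'tcp_rot': array([-3.14149803e+00, -5.12165559e-06,  2.70805813e-01]), 'ft_force': array([-0.70939395, -0.48409879, -0.10578525]), 'torque': array([0.00295914, 0.01809234, 0.0534696 ]), 'grasp_force': 0.0, 'gripper_width': 85.49283010535287}
```

Candidates for the pin are purple at (195,198), green at (207,249), and the steel one standing in the aluminium block at (215,223). The crop shows that only the last one is steel-coloured, so it is the pin. The isolator is at about (554.7, -187) with yaw -0.06. The knob axis is at about (524.5, -185.5), and the lug points along +y.

Call:
drive_tool(
  targets=[
    [[0.5,4,4,-0.5,8],[0.5,8,8,-1,16],[0.5,12,12,-2,24],[0.5,16,16,-3,32],[0.5,20,20,-4,40],[0.5,24,24,-4,48],[0.5,28.1,28,-4,56],[0.5,32.1,32,-4,64],[0.5,37.1,36.9,-4,74.5],[0.5,37.1,36.9,-4,74.5]],
  ],
  grip_force=40,
)

```text
time_s: 2.45
tcp_pos: [526.7, -182.2, 160.4]
tcp_rot: [3.142, -0.001, 1.578]
ft_force: [0.2, 0.0, 0.3]
gripper_width: 43.0
grasp_force: 0.0
```

Call:
drive_tool(
  targets=[
    [[0.5,0,0,-1.5,0],[0.5,0,0,-3,0],[0.5,0,0,-4.5,0],[0.5,0,0,-5.5,0],[0.5,0,0,-6.5,0],[0.5,0,0,-6.5,0],[0.8,0,0,-6.5,0],[1,0,0,-6.5,0],[1,0,0,-6.5,0],[1,0,0,-6.5,0]],
  ],
  grip_force=40,
)

```text
time_s: 3.7
tcp_pos: [524.8, -185.0, 95.8]
tcp_rot: [3.142, 0.0, 1.571]
ft_force: [-0.1, -0.2, -0.1]
gripper_width: 0.0
grasp_force: 0.0
```

```bash
python3 - <<'E'
from h import *
S=read_camera("side");T=read_camera("top")
f=lambda I,x,y,w,h:cv2.resize(I[y:y+h,x:x+w],(400,400),interpolation=cv2.INTER_CUBIC)
cv2.imwrite("pics/c1.png",np.hstack([f(S,250,110,110,110),f(T,288,170,90,90)]))
print(proj("side",[[524.8,-185,95.8]]),manip.sense()["gripper_width"])
E
```

```text
[[316.59408022 172.00678548]] -0.004824176175157341
```

View pics/c1.png

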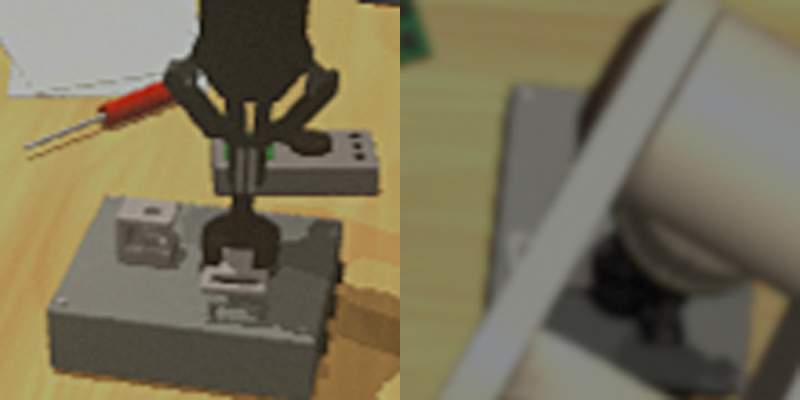

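```bash
python3 - <<'E'
from h import *
for n,P in dict(wingnear=[525,-159,122],wingfar=[525,-211,122],mid=[525,-185,122],tcp=[525,-185,96],discnear=[525,-155,92],discfar=[525,-215,92]).items():
    p=proj("side",[P])[0];q=proj("top",[P])[0];print(n,p.round(1),"crop",((p-[250,110])*3.636).round(), "top",q.round(1))
s=manip.sense();print(s["tcp_pos"],s["gripper_width"],s["grasp_force"],s["ft_force"])
S=read_camera("side")
cv2.imwrite("pics/c2.png",np.hstack([cv2.resize(S[140:190,290:340],(390,390),interpolation=cv2.INTER_NEAREST),cv2.resize(cv2.imread("pics/side0.png")[140:190,290:340],(390,390),interpolation=cv2.INTER_NEAREST)]))
E
```

```text
wingnear [315.8 168.3] crop [239. 212.] top [332.3 229.1]
wingfar [317.9 159. ] crop [247. 178.] top [350.3 230.2]
mid [316.9 163.6] crop [243. 195.] top [341.3 229.6]
tcp [316.5 171.9] crop [242. 225.] top [339.8 231.1]
discnear [315.2 178.8] crop [237. 250.] top [329.4 230.6]
discfar [317.7 167.8] crop [246. 210.] top [349.7 231.9]
[ 524.7976569  -185.01480171   95.70979459] -0.004824176175157341 0.0 [ 0.34183471 -0.34461996 -0.12547589]
```

View pics/c2.png

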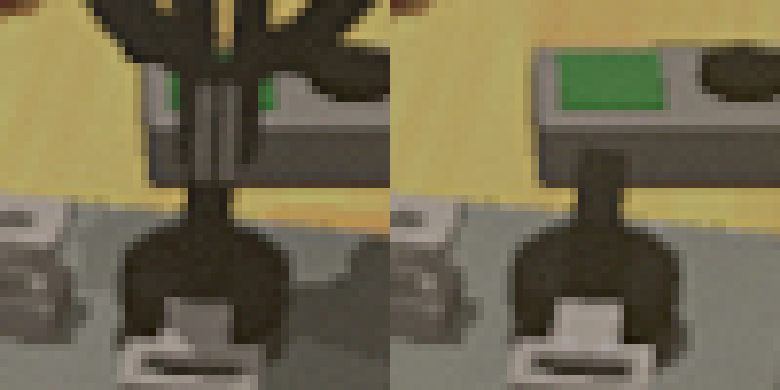

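The picture shows the shut pads, about (317,152 to 164), ending at the wing's upper edge, with the wing itself untouched at (317,165). I'll open the fingers in place to see where the tips really are.

Call:
drive_tool(
  targets=[
    [[0.5,0,0,0,0],[0.5,0,0,0,0],[0.5,0,0,0,0],[0.5,0,0,0,0],[0.5,0,0,0,0],[0.5,0,0,0,0],[0.5,0,0,0,0],[0.5,0,0,0,0],[0.5,0,0,0,0],[0.5,0,0,0,0]],
  ],
)

```text
time_s: 5.1
tcp_pos: [524.8, -185.0, 95.7]
tcp_rot: [-3.142, 0.0, 1.571]
ft_force: [-0.2, 0.2, 0.5]
gripper_width: 43.0
grasp_force: 0.0
```

```bash
python3 - <<'E'
from h import *
s=manip.sense();print(s["tcp_pos"],s["gripper_width"],s["ft_force"],s["qpos"])
S=read_camera("side")
for n,c in(("knob_grip","side"),("fork_top","side")):print(n,[(np.round(o["at"],1),round(o["conf"],2)) for o in models.landmark_of(n,c)[:2]])
cv2.imwrite("pics/c3.png",cv2.resize(S[110:190,270:370],(800,600),interpolation=cv2.INTER_CUBIC))
E
```

```text
[ 524.81078114 -185.0145025    95.66892548] 43.01967055286762 [-0.20432479  0.19080225  0.45350963] [-4.77348026e-01  1.70325061e-01  1.63049138e+00 -6.27896831e-05
  1.34083734e+00 -4.77639472e-01]
knob_grip [(array([315.4, 168. ]), 0.94)]
fork_top [(array([293.4, 168.5]), 0.82)]
```

View pics/c3.png

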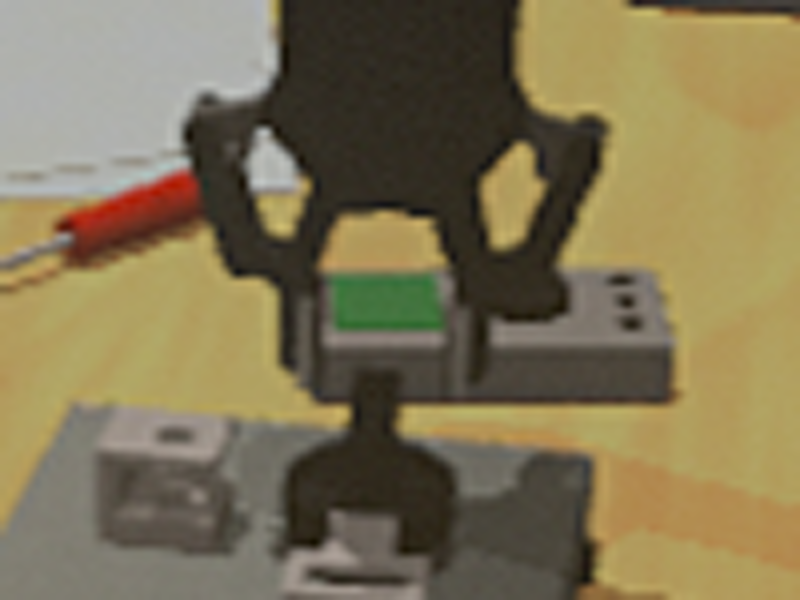

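The half-open tips show at about (307.5,162) and (329,162). The commanded TCP would project to row 172, so the real fingertips are about 25 mm higher than reported, clear above the wing. I'll go down carefully and watch the force.

Call:
drive_tool(
  targets=[
    [[0.5,0,0,-0.2,0],[0.5,0,0,-0.4,0],[0.5,0,0,-0.6,0],[0.5,0,0,-0.8,0],[0.5,0,0,-1.0,0],[0.5,0,0,-1.2,0],[0.5,0,0,-1.2,0],[0.5,0,0,-1.2,0],[0.5,0,0,-1.2,0],[0.5,0,0,-1.2,0]],
  ],
)

```text
time_s: 6.5
tcp_pos: [524.8, -185.0, 83.7]
tcp_rot: [-3.142, 0.0, 1.571]
ft_force: [0.3, 0.4, -0.7]
gripper_width: 42.5
grasp_force: 0.0
```

```bash
python3 - <<'E'
from h import *
S=read_camera("side")
a=cv2.resize(S[130:190,290:345],(550,600),interpolation=cv2.INTER_CUBIC)
cv2.imwrite("pics/c4.png",a)
E
```

```text
(no output)
```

View pics/c4.png

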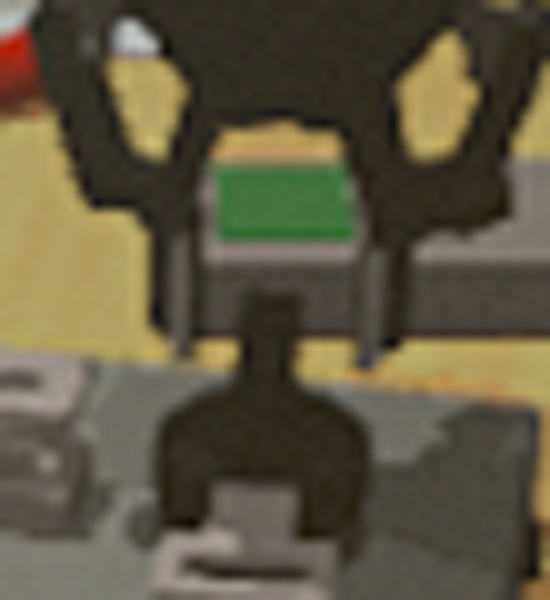

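The tips are now at (308,165.5) and (327,166.5), straddling the wing, with no contact even at a reported TCP z of 84. So the real tips are about 27 mm above the reported TCP. I'll go down another 15 mm and close.

Call:
drive_tool(
  targets=[
    [[0.5,0,0,-0.3,0],[0.5,0,0,-0.6,0],[0.5,0,0,-0.9,0],[0.5,0,0,-1.2,0],[0.5,0,0,-1.5,0],[0.7,0,0,-1.5,0],[1,0,0,-1.5,0],[1,0,0,-1.5,0],[1,0,0,-1.5,0],[1,0,0,-1.5,0]],
  ],
  grip_force=40,
)

```text
time_s: 7.8
tcp_pos: [526.3, -185.3, 69.2]
tcp_rot: [3.138, 0.001, 1.571]
ft_force: [12.4, -0.4, -4.6]
gripper_width: 15.0
grasp_force: 40.3
```

Call:
drive_tool(
  targets=[
    [[1,0.1,0,0,0],[1,0.2,0,-0.2,0],[1,0.2,0,-0.4,0],[1,0.2,0,-0.6,0],[1,0.2,0,-0.8,0],[1,0.2,0,-0.8,0],[1,0.2,0,-0.8,0],[1,0.2,0,-0.8,0],[1,0.2,0,-0.8,0],[1,0.2,0,-0.8,0]],
  ],
  grip_force=60,
)

```text
time_s: 9.05
tcp_pos: [526.9, -185.2, 61.2]
tcp_rot: [3.141, 0.0, 1.571]
ft_force: [-1.6, -0.0, 8.7]
gripper_width: 14.4
grasp_force: 64.4
```

Call:
drive_tool(
  targets=[
    [[1,0,0,-0.15,0],[1,0,0,-0.15,-5],[1,0,0,-0.15,-11],[1,0,0,-0.15,-17],[1,0,0,-0.15,-23],[1,0,0,-0.15,-29],[1,0,0,-0.15,-35],[1,0,0,-0.15,-41],[1,0,0,-0.15,-45],[1,0,0,-0.15,-45]],
  ],
  grip_force=60,
)

```text
time_s: 10.3
tcp_pos: [527.4, -185.1, 60.9]
tcp_rot: [3.14, -0.001, 0.784]
ft_force: [-4.1, 3.2, 23.2]
gripper_width: 14.9
grasp_force: 66.8
```

```bash
python3 -c "
from h import *
s=manip.sense();print(s['torque'],s['ft_force'],s['tcp_pos'],s['tcp_rot'])
for c in('top','side'):
  read_camera(c)
  print(c,[(np.round(o['at'],1),round(o['conf'],2)) for o in models.landmark_of('lug_slot',c)[:3]])"
```

```text
[ 0.77702225  0.88514749 -0.10886436] [-4.14723252  3.22128132 23.23568311] [ 527.42427394 -185.13523437   60.87227762] [ 3.13978048e+00 -9.57733939e-04  7.84463764e-01]
top [(array([326.1, 214.5]), 0.65), (array([214.5, 220.5]), 0.21)]
side []
```

Call:
drive_tool(
  targets=[
    [[1,0,0,0.1,-5],[1,0,0,0.1,-10],[1,0,0,0.1,-15],[1,0,0,0.1,-20],[1,0,0,0.1,-25],[1,0,0,0.1,-30],[1,0,0,0.1,-33],[1,0,0,0.1,-33],[1,0,0,0.2,-33],[1,0,0,0.3,-33]],
  ],
  grip_force=60,
)

```text
time_s: 11.75
tcp_pos: [527.3, -184.9, 62.6]
tcp_rot: [3.142, -0.001, 0.21]
ft_force: [1.8, 1.9, 7.0]
gripper_width: 14.8
grasp_force: 64.5
```

```bash
python3 -c "
from h import *
s=manip.sense();print(s['torque'],s['ft_force'],s['tcp_pos'],s['tcp_rot'],s['grasp_force'])
T=read_camera('top')
o=models.landmark_of('lug_slot','top');print([(np.round(q['at'],1),round(q['conf'],2),atz('top',q['at'],82)) for q in o[:3]])"
```

```text
[ 0.5703722  -0.37402776 -0.09318368] [1.80732254 1.89170665 6.95406155] [ 527.2608181 -184.8711142   62.6499353] [ 3.14155823e+00 -1.25350118e-03  2.09687703e-01] 64.5041835308075
[]
```

Call:
drive_tool(
  targets=[
    [[1,0,0,0,-2],[1,0,0,0,-4],[1,0,0,0,-6],[1,0,0,0.05,-6],[1,0,0,0.1,-6],[1,0,0,0.15,-6],[1,0,0,0.2,-6],[1,0,0,0.2,-6],[1,0,0,0.2,-6],[1,0,0,0.2,-6]],
  ],
  grip_force=30,
)

```text
time_s: 13.1
tcp_pos: [527.1, -184.8, 64.3]
tcp_rot: [-3.141, -0.001, 0.105]
ft_force: [3.4, 3.6, 4.1]
gripper_width: 14.5
grasp_force: 64.2
```

Call:
drive_tool(
  targets=[
    [[1,0,0,0.05,0],[1,0,0,0.1,0],[1,0,0,0.1,0],[1,0,0,0.1,0],[1,0,0,0.15,0],[1,0,0,0.2,0],[1,0,0,0.2,0],[1,0,0,0.2,0],[1,0,0,0.2,0],[1,0,0,0.2,0]],
  ],
  grip_force=30,
)

```text
time_s: 14.35
tcp_pos: [526.3, -184.9, 65.6]
tcp_rot: [-3.141, 0.001, 0.105]
ft_force: [1.9, -1.4, -16.9]
gripper_width: 14.6
grasp_force: 61.3
```

Call:
drive_tool(
  targets=[
    [[1,0,0,0,-0.5],[1,0,0,0,-1],[1,0,0,0,-1.5],[1,0,0,0,-2],[1,0,0,0,-2.5],[1,0,0,0,-3],[1,0,0,0,-3.5],[1,0,0,0,-4],[1,0,0,0,-4.5],[1,0,0,0,-4.5]],
  ],
)

```text
time_s: 15.6
tcp_pos: [526.5, -184.9, 65.9]
tcp_rot: [-3.141, 0.001, 0.026]
ft_force: [-4.8, 0.6, -23.0]
gripper_width: 14.5
grasp_force: 60.2
```

Call:
drive_tool(
  targets=[
    [[1,0,0,0,-0.5],[1,0,0,0,-1],[1,0,0,0,-1.5],[1,0,0,0,-2],[1,0,0,0,-2.5],[1,0,0,0,-3],[1,0,0,0,-3.5],[1,0,0,0,-3.5],[1,0,0,0,-3.5],[1,0,0,0,-3.5]],
  ],
)

```text
time_s: 16.85
tcp_pos: [526.6, -184.8, 66.2]
tcp_rot: [-3.141, 0.0, -0.035]
ft_force: [-5.4, 1.7, -19.4]
gripper_width: 14.8
grasp_force: 60.7
```

Call:
drive_tool(
  targets=[
    [[1,0,0,0,-0.5],[1,0,0,0,-1],[1,0,0,0,-1.5],[1,0,0,0,-2],[1,0,0,0,-2.5],[1,0,0,0,-3],[1,0,0,0,-3],[1,0,0,0,-3],[1,0,0,0,-3],[1,0,0,0,-3]],
  ],
)

```text
time_s: 18.1
tcp_pos: [527.4, -184.9, 67.9]
tcp_rot: [3.142, -0.002, -0.088]
ft_force: [-7.1, 5.4, 1.6]
gripper_width: 14.3
grasp_force: 63.6
```

```bash
python3 -c "
from h import *
s=manip.sense();print(s['torque'],s['ft_force'],s['tcp_pos'],s['tcp_rot'],s['grasp_force'])"
```

```text
[ 1.22699759  1.54472551 -0.13912844] [-7.07458086  5.43490095  1.59552497] [ 527.35134944 -184.9470821    67.91904911] [ 3.14151784e+00 -1.82641759e-03 -8.76059102e-02] 63.6358916759491
```

The tug dropped from -19 N to +1.6 N, so the knob has risen into the notch. I'll move slightly toward its centre, lift, then let go.

Call:
drive_tool(
  targets=[
    [[1,0,0,0.05,-0.5],[1,0,0,0.1,-1],[1,0,0,0.15,-1.5],[1,0,0,0.2,-1.5],[1,0,0,0.25,-1.5],[1,0,0,0.3,-1.5],[1,0,0,0.3,-1.5],[1,0,0,0.3,-1.5],[1,0,0,0.3,-1.5],[1,0,0,0.3,-1.5]],
  ],
)

```text
time_s: 19.35
tcp_pos: [527.0, -184.9, 69.3]
tcp_rot: [-3.141, -0.0, -0.113]
ft_force: [1.3, 5.0, -12.6]
gripper_width: 15.1
grasp_force: 61.6
```

```bash
python3 -c "
from h import *
s=manip.sense();print(s['torque'],s['ft_force'],s['tcp_pos'],s['tcp_rot'],s['grasp_force'])"
```

```text
[ 1.14804853 -0.19601369  0.02940497] [  1.32316437   5.04646463 -12.6431023 ] [ 526.99844285 -184.93767385   69.28517264] [-3.14134444e+00 -4.88059273e-04 -1.13151301e-01] 61.58847212791443
```

Call:
drive_tool(
  targets=[
    [[0.4,0,0,0,0],[0.4,0,0,0,0],[0.4,0,0,0,0],[0.4,0,0,1,0],[0.4,0,0,3,0],[0.4,0,0,6,0],[0.4,0,0,8,0],[0.4,-5,5,8,0],[0.4,-9,9,8,0],[0.4,-12,14,8,0]],
  ],
)

```text
time_s: 20.6
tcp_pos: [405.3, -44.2, 149.9]
tcp_rot: [3.141, -0.001, -0.115]
ft_force: [0.6, 0.5, -0.0]
gripper_width: 51.2
grasp_force: 0.0
```

```bash
python3 - <<'E'
from h import *
T=read_camera("top");S=read_camera("side")
for n in("lug_slot","fork_top","knob_grip"):
  for c in("top","side"):print(n,c,[(np.round(o['at'],1).tolist(),round(o['conf'],2)) for o in models.landmark_of(n,c)[:2]])
cv2.imwrite("pics/c5.png",np.hstack([cv2.resize(T[175:265,295:385],(400,400),interpolation=cv2.INTER_CUBIC),cv2.resize(S[145:215,265:335],(400,400),interpolation=cv2.INTER_CUBIC)]))
s=manip.sense();print(s['ft_force'],s['tcp_pos'],s['qpos'])
E
```

```text
lug_slot top [([344.3, 208.2], 0.68), ([417.5, 245.1], 0.57)]
lug_slot side [([291.9, 170.4], 0.63), ([306.1, 198.9], 0.31)]
fork_top top [([345.4, 205.8], 0.82)]
fork_top side [([295.0, 167.5], 0.97)]
knob_grip top [([339.9, 226.9], 0.58)]
knob_grip side [([316.9, 166.0], 0.84), ([303.8, 201.4], 0.47)]
[-0.0165512  -0.09060442 -0.1921354 ] [407.25789264 -45.74240654 149.19649864] [-3.00368021e-01 -1.79230929e-01  1.86687585e+00  4.85107742e-06
  1.45420685e+00  1.38458275e+00]
```

View pics/c5.png

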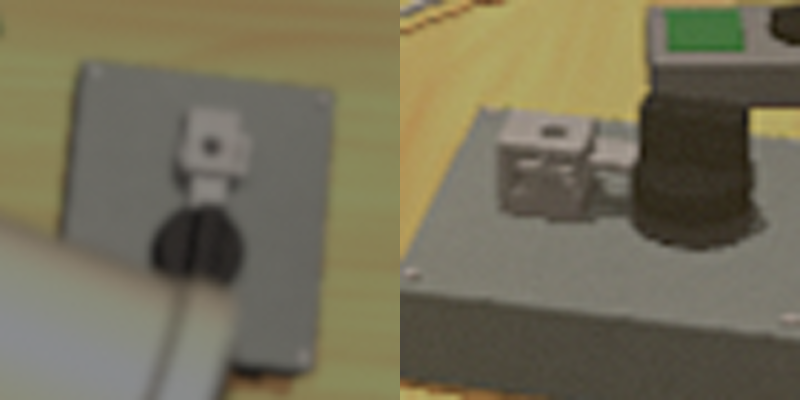

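The lug stands in the fork: the fork is at (342.5,208) in the top view and the knob at (340,228). The force showed the knob fully sprung up at tool z 69, against 65.6 while trapped. Gripping put the knob axis at (527, -184.5) in tool coordinates, so the vision offset is about +2 mm in x. Next I go above the pin at about (536.8, 194).

Call:
drive_tool(
  targets=[
    [[0.4,1,2,0,10],[0.4,2,5,0,20],[0.4,4,9,0,30],[0.4,6,13,0,40],[0.4,8,17,0,50],[0.4,10,20,0,60],[0.4,12,22.5,0,70],[0.4,13,23.9,0,80],[0.4,13,23.9,0,90],[0.4,13,23.9,0,96.5]],
  ],
)

```text
time_s: 22.25
tcp_pos: [537.5, 193.6, 148.3]
tcp_rot: [-3.14, 0.0, 1.575]
ft_force: [0.5, -0.2, -0.4]
gripper_width: 51.4
grasp_force: 0.0
```

Call:
drive_tool(
  targets=[
    [[0.4,0,0,-1.5,0],[0.4,0,0,-3,0],[0.4,0,0,-4.5,0],[0.4,0,0,-4.5,0],[0.4,0,0,-4.5,0],[0.4,0,0,-4.5,0],[0.4,0,0,-4.5,0],[0.4,0,0,-4.5,0],[0.4,0,0,-4.5,0],[0.4,0,0,-4.5,0]],
  ],
)

```text
time_s: 23.5
tcp_pos: [536.8, 194.0, 104.2]
tcp_rot: [3.142, -0.0, 1.571]
ft_force: [0.2, -0.5, -0.1]
gripper_width: 51.3
grasp_force: 0.0
```

```bash
python3 - <<'E'
from h import *
s=manip.sense();print(s['tcp_pos'],s['ft_force'],s["gripper_width"])
S=read_camera("side");print(proj("side",[[536.8,193.9,104+z] for z in(0,27)]),proj("side",[[536,194,83]]))
cv2.imwrite("pics/c6.png",cv2.resize(S[210:310,240:340],(600,600),interpolation=cv2.INTER_CUBIC))
E
```

```text
[536.82793188 193.97137381 104.21426935] [ 0.23158524 -0.46685357 -0.12912186] 51.33161879656909
[[289.15543302 264.43932546]
 [289.07644241 254.13944227]] [[289.60343497 272.2484686 ]]
```

View pics/c6.png

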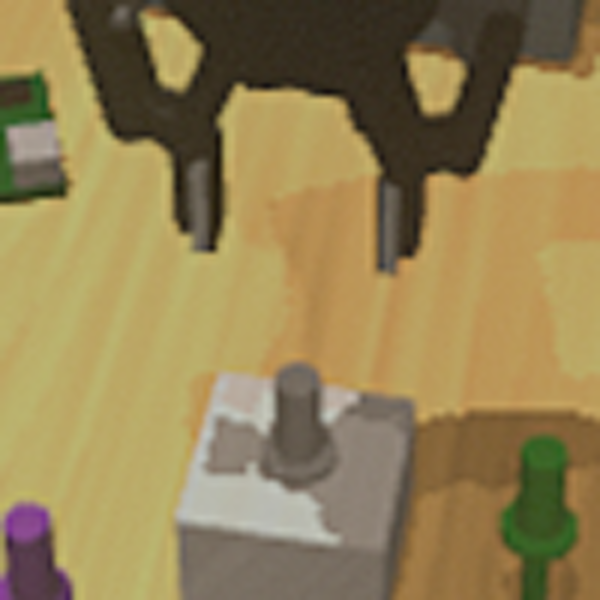

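The tips are at (274,252) and (305,255), centred on the steel pin's top at (289.7,271.5), and the 27 mm tip offset is confirmed. I go down 76 mm, close once along x to centre the pin, then regrip along y.

Call:
drive_tool(
  targets=[
    [[0.4,0,0,-2,0],[0.4,0,0,-4,0],[0.4,0,0,-5.5,0],[0.4,0,0,-6.8,0],[0.4,0,0,-7.6,0],[0.6,0,0,-7.6,0],[0.8,0,0,-7.6,0],[1,0,0,-7.6,0],[1,0,0,-7.6,0],[1,0,0,-7.6,0]],
  ],
  grip_force=20,
)

```text
time_s: 24.8
tcp_pos: [537.1, 194.0, 28.8]
tcp_rot: [3.141, -0.0, 1.571]
ft_force: [-1.5, -0.1, 5.2]
gripper_width: 15.3
grasp_force: 20.3
```

Call:
drive_tool(
  targets=[
    [[0.4,0,0,0,0],[0.4,0,0,0,0],[0.4,0,0,0,-10],[0.4,0,0,0,-20],[0.4,0,0,0,-30],[0.4,0,0,0,-40],[0.4,0,0,0,-50],[0.4,0,0,0,-60],[0.4,0,0,0,-70],[0.4,0,0,0,-80]],
  ],
  grip_force=20,
)

```text
time_s: 26.05
tcp_pos: [536.7, 194.0, 28.0]
tcp_rot: [-3.141, 0.0, 0.169]
ft_force: [0.5, -0.6, -1.0]
gripper_width: 51.2
grasp_force: 0.0
```

Call:
drive_tool(
  targets=[
    [[0.4,0,0,0,0],[0.4,0,0,0,0],[0.7,0,0,0,0],[1,0,0,0,0],[1,0,0,0,0],[1,0,0,0,0],[1,0,0,0,0],[1,0,0,0,0],[1,0,0,0,0],[1,0,0,0,0]],
  ],
  grip_force=40,
)

```text
time_s: 27.3
tcp_pos: [536.8, 194.2, 28.3]
tcp_rot: [-3.141, -0.0, 0.175]
ft_force: [-0.7, 5.6, 3.8]
gripper_width: 14.7
grasp_force: 39.1
```

Call:
drive_tool(
  targets=[
    [[1,0,0,1,0],[1,0,0,3,0],[1,0,0,5,0],[1,0,0,7,0],[1,0,0,9,0],[1,0,0,11,0],[1,0,0,13,0],[1,0.5,-2,13,0],[1,1.5,-5,13,0],[1,2.5,-8,13,0]],
  ],
  grip_force=50,
)

```text
time_s: 28.55
tcp_pos: [561.8, 111.9, 157.2]
tcp_rot: [3.141, 0.001, 0.175]
ft_force: [-0.4, 0.8, -0.2]
gripper_width: 14.3
grasp_force: 49.0
```

Call:
drive_tool(
  targets=[
    [[1,1,-4,0,0],[1,2,-8,0,0],[1,3,-12,0,0],[1,3.3,-16,0,0],[1,3.3,-20,0,0],[1,3.3,-24,0,0],[1,3.3,-27.5,0,0],[1,3.3,-29.5,0,0],[1,3.3,-30.2,0,0],[1,3.3,-30.2,0,0]],
  ],
)

```text
time_s: 29.8
tcp_pos: [594.7, -187.8, 157.9]
tcp_rot: [-3.141, 0.0, 0.175]
ft_force: [0.5, 0.5, -0.5]
gripper_width: 14.2
grasp_force: 49.1
```

```bash
python3 - <<'E'
from h import *
s=manip.sense();print(s['tcp_pos'],s['tcp_rot'],s['ft_force'],s["gripper_width"])
S=read_camera("side")
tp=s['tcp_pos']
print("tip proj",proj("side",[[tp[0],tp[1],tp[2]-21.3]]),"hole",proj("side",[[592.6,-189.3,100],[594.9,-188.4,100]]))
for n in("fork_top","pin","pin_seat","pin_grip"):print(n,[(np.round(o['at'],1).tolist(),round(o['conf'],2)) for o in models.landmark_of(n,"side")[:3]])
cv2.imwrite("pics/c7.png",cv2.resize(S[105:205,245:345],(600,600),interpolation=cv2.INTER_CUBIC))
E
```

```text
[ 594.70211227 -187.77363969  157.90682168] [-3.14116125e+00  2.73549597e-04  1.74722938e-01] [ 0.47958652  0.46324417 -0.48518901] 14.168483553343258
tip proj [[291.52529921 156.44617095]] hole [[292.38899355 168.03309138]
 [291.5164083  168.13006877]]
fork_top []
pin [([249.2, 321.2], 0.8), ([325.7, 309.9], 0.72), ([289.7, 155.7], 0.44)]
pin_seat [([330.2, 297.2], 0.61), ([246.4, 308.0], 0.47), ([290.3, 142.3], 0.39)]
pin_grip [([293.2, 166.4], 0.71), ([327.8, 288.2], 0.69), ([291.9, 135.1], 0.6)]
```

View pics/c7.png

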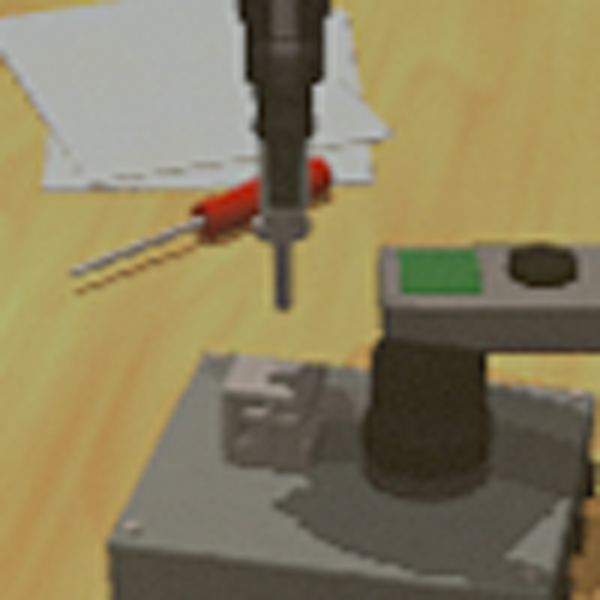

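The steel pin hangs upright with its tip at (292.2,156.7), directly above the hole at (291.8,167.9). I'm lowering it in stages.

Call:
drive_tool(
  targets=[
    [[1,0,0,-1,0],[1,0,0,-2,0],[1,0,0,-3,0],[1,0,0,-3.4,0],[1,0,0,-3.7,0],[1,0,0,-4.0,0],[1,0,0,-4.3,0],[1,0,0,-4.6,0],[1,0,0,-4.6,0],[1,0,0,-4.6,0]],
  ],
)

```text
time_s: 31.3
tcp_pos: [594.8, -188.0, 112.3]
tcp_rot: [3.142, -0.0, 0.175]
ft_force: [1.1, 0.4, 0.1]
gripper_width: 14.1
grasp_force: 49.1
```

Call:
drive_tool(
  targets=[
    [[1,0,0,-0.3,0],[1,0,0,-0.6,0],[1,0,0,-0.9,0],[1,0,0,-1.2,0],[1,0,0,-1.5,0],[1,0,0,-1.8,0],[1,0,0,-2.1,0],[1,0,0,-2.1,0],[1,0,0,-2.1,0],[1,0,0,-2.1,0]],
  ],
)

```text
time_s: 32.55
tcp_pos: [594.8, -188.1, 91.3]
tcp_rot: [3.142, -0.0, 0.175]
ft_force: [0.1, -0.2, -1.2]
gripper_width: 14.5
grasp_force: 49.1
```

Call:
drive_tool(
  targets=[
    [[1,0,0,-0.2,0],[1,0,0,-0.4,0],[1,0,0,-0.6,0],[1,0,0,-0.7,0],[1,0,0,-0.8,0],[1,0,0,-0.9,0],[1,0,0,-0.9,0],[1,0,0,-0.9,0],[1,0,0,-0.9,0],[1,0,0,-0.9,0]],
  ],
)

```text
time_s: 33.8
tcp_pos: [595.0, -188.0, 83.2]
tcp_rot: [3.141, -0.001, 0.175]
ft_force: [-3.2, 1.4, 10.1]
gripper_width: 14.3
grasp_force: 50.3
```

Call:
drive_tool(
  targets=[
    [[0.6,0,0,0,0],[0.4,0,0,0,0],[0.4,0,0,0,0],[0.4,0,0,0.5,0],[0.4,0,0,2,0],[0.4,0,0,4,0],[0.4,0,0,6,0],[0.4,0,0,9,0],[0.4,-5,5,9,0],[0.4,-11,11,9,0]],
  ],
)

```text
time_s: 35.05
tcp_pos: [505.5, -98.9, 173.1]
tcp_rot: [3.141, -0.001, 0.174]
ft_force: [0.5, 0.4, 0.6]
gripper_width: 51.2
grasp_force: 0.0
```

Call:
drive_tool(
  targets=[
    [[0.4,-4,4,0,0],[0.4,-8,8,0,0],[0.4,-9,10,0,0],[0.4,-9,10,0,0],[0.4,-9,10,0,0],[0.4,-9,10,0,0],[0.4,-9,10,0,0],[0.4,-9,10,0,0],[0.4,-9,10,0,0],[0.4,-9,10,0,0]],
  ],
)

```text
time_s: 36.3
tcp_pos: [416.4, 0.3, 172.2]
tcp_rot: [-3.141, 0.0, 0.175]
ft_force: [0.4, -0.1, 0.0]
gripper_width: 51.3
grasp_force: 0.0
```

```bash
python3 - <<'E'
from h import *
S=read_camera("side");read_camera("top")
print("expect seat/grip",proj("side",[[593.5,-189,100],[593.5,-189,125]]),proj("side",[[524.7,-185.5,113]]))
for n in("pin_seat","pin_grip","knob_grip","lug_slot"):
  print(n,[(np.round(o['at'],1).tolist(),round(o['conf'],2)) for o in models.landmark_of(n,"side")[:5]])
cv2.imwrite("pics/c8.png",cv2.resize(S[135:215,255:345],(720,600),interpolation=cv2.INTER_CUBIC))
s=manip.sense();print(s['time_s'],s['tcp_pos'])
E
```

```text
expect seat/grip [[292.05064625 168.06178597]
 [292.04051    160.05764777]] [[316.87698367 166.41092653]]
pin_seat [([247.9, 310.3], 0.75), ([292.7, 167.8], 0.6), ([331.8, 298.1], 0.48), ([287.7, 299.7], 0.22)]
pin_grip [([244.2, 299.8], 0.79), ([329.7, 290.8], 0.74), ([292.0, 159.1], 0.49)]
knob_grip [([315.0, 165.3], 0.64)]
lug_slot [([290.7, 167.3], 0.62)]
36.6 [4.16374971e+02 3.91865687e-01 1.72165497e+02]
```

I've used all ten picture views, so the last check is by numbers. The pin seat was found at (292.7,167.8) against (292.1,168.1) expected when flush. The knob grip was at row 165.3 against 166.4 expected when up. The seating force and height also match.

```bash
python3 -c "
from h import *
print(manip.job_done())"
```

```text
the job is handed in; nothing more can be done
None
```

I handed the job in at about 37 s: the knob is up in its notch with the lug in the fork, the steel pin is down through both with its flange on the fork, and the arm is clear. The final position was checked by force and landmark readings, not by a last picture.

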